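Latch the spring tester's guard and hold its slide at the mark

ROBOT

A 6-joint arm with a two-finger parallel gripper is mounted at the origin on the work surface. World frame = base frame: x ahead of the robot, y to its left, z up, the work surface at z = 0. Lengths are in m, angles in degrees, forces in N, time in s.
With the tool pointing down it reaches from about 0.4 to 0.825 m from the base axis. Payload 7 kg.
Tool frame: the origin (TCP) lies midway between the tips of the shut fingers; the grasp point (between the pads) lies 19 mm behind it; y points along the fingers, z is the direction in which the jaws open and shut, and the axes are right-handed (so a half turn about y gives the same grasp; the last joint's range is limited). The gripper opens to 88 mm and grips with 3 to 60 N. Pads are 19 mm wide; open, the fingers measure 130 mm over their backs; the gripper's body (78 mm by 193 mm) begins 47 mm behind the grasp point.
Start: joints at [-49.727, 20.546, 0.682, 0, -70.136, -16.507], TCP at [0.272, -0.618, 0.227] pointing down, gripper open.
Joint ranges: [-176.03, 176.03], [-82.01, 121.73], [-58.28, 71.71], [-173.87, 95.51], [-174.79, -0.11], [-173.66, 173.66]. Speed limits (degrees/s): [136.94, 136.94, 172.46, 180, 180, 180].

INTERFACE

Orientations are given as [roll, pitch, yaw] about the fixed x, y, z axes, in that order (R = Rz(yaw) Ry(pitch) Rx(roll)).
In Python, from plant import ctrl gives the robot as it stands.
- The arm moves only by the tool step_arm, never from a script. Its argument "rows" is a list that holds one entry, the list of rows, each a list of 7 numbers: the gripper command: -1 is shut, 1 is fully open, values between are in proportion, then the shift along the world's x, y, z in cm, then the turn, a rotation vector about the world's x, y, z in degrees. In form: [[[fingers, tx, ty, tz, rx, ry, rz], ...]]. A call has 1 to 12 rows; each row shifts and turns the commanded pose from where the row before left it; what a row does not reach is not made up. A row lasts 1/8 s, in which the tool goes at most 62.5 mm and 10.7 degrees, less where a joint would pass 70% of its speed; a pose out of reach is approached as far as the arm can. A call is refused whole if a number of a shift passes 6.25 or a number of a turn 10.7, either way. A call with a gripper value outside its range is refused whole. The fingers move at their own pace and stop on an object; the grip force is fixed at half the most. Time passes only in rows, so rows that do not move let the fingers close. It gives the time, the measured TCP pose, the force and the opening at its end, in the units of the state.
- ctrl.get_obs(): the state, without advancing time (a new reading comes with each control period).
- ctrl.snapshot(name): name is "scene" or "top"; returns the picture (384x512x3 uint8, blue, green, red); there is no depth.
- ctrl.camera_params(name): a dict with "vertical_fov" (degrees; the focal length in pixels is half the picture's height over the tangent of half this angle, whatever the lens; pixels are square), "cx", "cy" (the principal point, pixels), "rvec" (rotation vector, rad) and "tvec" (3), from world to camera coordinates, as OpenCV has them. Camera axes: x right, y down, z forward; pixel columns grow to the right and rows downward; lengths in m; the calibration is good to about 2 mm. A picture is of the moment at which its call begins. camera_params takes no time and is no camera call.
- ctrl.close_job(): hands the job in, once; it reports no verdict.
The state is a dict: "clock": time; "joint_pos": joint angles; "qvel": joint speeds; "tau": joint torques, N m; "tool_pos": TCP position; "orientation": TCP orientation; "force": force on the tool from outside, world axes, zero at the start; "moment": the same for the moment, N m; "opening": finger opening in m.
Only numpy, scipy, OpenCV 4.12 (cv2) and the standard library are available. Lean on these libraries where they do the work, as an engineer would, in place of code of your own. Each camera call takes 0.05 s, during which the arm holds its last target. There are 200 camera calls.

TASK

Get the bench spring tester ready for a reading: first swing the guard latch on top of its green housing fully closed, so that its arm rests in the yellow catch, and only then pull the black grip of the spring slide out until the yellow pointer stands over the red mark on the scale. The slide springs back if let go, so do not let go: the program finishes while still gripping or hooking it, the pointer held steady over the red mark and the latch still closed; leave the other things on the bench where they are.

Things in the scene. Friction and masses are not known exactly. Their poses are not given: they have to be found in the camera images.
- tester: bench spring tester bolted to the bench: grey base plate 380 (its x) by 190 (its y) by 12 mm thick, origin at the centre of the plate's underside, on the bench. A green housing with a steel cover stands on the plate at its x = +70 to +170, y = -75 to +75, up to 74 mm above the bench; the slide comes out of the housing's front and is pulled along the tester's own -x. The tester's yaw differs from run to run
- latch (a joint): guard latch on top of the housing, a flat steel arm that swings level about an upright pin (axis at point latch_pivot): 0 rad = closed, arm along the tester's +y, resting in the yellow catch against a stop; grows to at most 1.7 as the arm swings out backwards towards the tester's +x (away from the slide). It starts open, stays where it is left, and takes about 2 N at the knob to move
- latch_pivot (a point): axis of the latch pin, at the underside of the latch arm, 78 mm above the bench, at x = +120, y = -55 mm in the tester's frame
- latch_knob (a point): centre (in height) of the upright round red knob on the latch arm, 20 mm in diameter; it stands from 86 to 124 mm above the bench (this point at 105 mm), 72 mm from the pin's axis. The arm is 14 mm wide, its upper face 86 mm above the bench, and it goes on 46 mm beyond the knob's axis
- tester_catch (a point): middle of the yellow catch on the housing, 84 mm above the bench, at x = +120, y = +56 mm in the tester's frame: 26 by 22 mm, a C open towards the tester's +x whose lip is 101 mm above the bench; the closed latch arm lies in it, the knob then 39 mm from this point
- pull_slide (a joint): travel of the spring slide: 0 m = fully in (start), grows as it is pulled out along the tester's -x, stop at 0.125. A spring pulls it back in: about 4 N at 0, 70 N/m more, about 12 N at 0.11
- grip (a point): centre of the black upright grip block of the slide: 18 mm thick along the pull direction (tester's x), 60 mm wide across it, from 56 to 98 mm above the bench (this point at 77 mm); free in front and behind (the housing is 80 mm behind it when the slide is in). Under it are a narrow stem (from 44 mm above the bench), a carriage and the 12 mm rod, which runs back to the housing with its upper side 42 mm above the bench
- pointer (a point): the yellow pointer of the slide, a 4 mm wide bar that reaches out sideways below the grip over the scale; this point is on its middle line over the scale, 66 mm to the tester's -y of the grip's centre, at the same x in the tester's frame as the grip's centre
- mark (a point): middle of the red mark clipped on the black scale strip beside the slide, 16 mm wide along the pull direction, 66 mm to the tester's -y of the slide's middle line; its axes are the tester's. It lies 50 to 105 mm out from where the pointer starts, differently from run to run, and does not move during a run. The pointer is over it when its x in the tester's frame is within 8 mm of this point's
- wrench: loose steel wrench, 160 mm long, lying beside the tester; bystander, origin on the bench near its middle
- tape_center (a point): centre of a loose blue ring of tape, 60 mm across, 24 mm high, lying on the base plate on the +y side of the slide; bystander
- socket_center (a point): centre of a loose steel socket, 26 mm across, 35 mm high, standing on the base plate on the +y side of the slide; bystander
- oil: loose yellow oil bottle, 60 mm across, 150 mm high, origin under its centre; bystander
- jar: loose amber jar, 68 mm across, 80 mm high, origin under its centre; bystander
- mug: loose blue mug, 80 mm across, 90 mm high, origin under its centre; bystander
- driver: loose screwdriver, 180 mm long, lying on the bench; bystander, origin on the bench near its middle

How it is judged:
By the outcome, as a careful person would: the job done as asked, in the order asked, and still so for the second after the job is handed in, while the arm keeps its last pose, push and grip.
It also fails if it takes over 45 s, if anything falls off the work surface, if the arm or the gripper's body presses on something with over 40 N, if the wrist force passes 120 N, or if a joint passes its speed limit or range.

## Working session

There is one attempt and no reset: what is moved stays moved. The work goes in short steps, Python scripts to look and compute and a tool call to move; the robot and the scene stay as the last step left them, time stands still between calls to the robot, and variables do not carry over. Pictures are saved under pics/ and viewed, about 8 in all and at most 12, crops included, and the job is handed in when it is done.

Besides the shell and the picture viewer there is one more tool, called after "Emit:" as name(argument=value, ...) on one line, values as JSON. step_arm: Moves the arm, as the interface text tells. Its arguments: {"type":"object","properties":{"rows":{"type":"array"}},"required":["rows"]}

```bash
mkdir -p pics
cat > h.py <<'E'
import numpy as np,cv2
from plant import ctrl
def cam(n):
    p=ctrl.camera_params(n);f=192/np.tan(np.radians(p['vertical_fov'])/2)
    K=np.array([[f,0,p['cx']],[0,f,p['cy']],[0,0,1]]);return K,cv2.Rodrigues(np.array(p['rvec'],float))[0],np.array(p['tvec'],float).ravel(),p
def ray(n,uv,z):
    K,R,t,p=cam(n);C=-R.T@t;d=R.T@np.linalg.inv(K)@np.array([uv[0],uv[1],1.]);return C+d*(z-C[2])/d[2]
def proj(n,P):
    K,R,t,p=cam(n);q=(R@np.atleast_2d(P).T).T+t;q=(K@q.T).T;return q[:,:2]/q[:,2:]
E
python3 - <<'E'
from h import *
for n in("scene","top"):
    cv2.imwrite(f"pics/{n}0.png",ctrl.snapshot(n)); K,R,t,p=cam(n);print(p,-R.T@t)
print(ctrl.get_obs())
a=cv2.imread("pics/scene0.png");b=cv2.imread("pics/top0.png")
cv2.imwrite("pics/top0b.png",cv2.resize(b,(800,600),interpolation=cv2.INTER_CUBIC))
E
```

```text
{'vertical_fov': 46.06890005260466, 'cx': 248.73031632713014, 'cy': 195.1589362365381, 'rvec': array([ 1.74366624,  1.55818245, -0.79591828]), 'tvec': array([-0.02954487, -0.26439622,  1.84278938])} [ 1.63044545 -0.13147911  0.88938848]
{'vertical_fov': 52.088560748745564, 'cx': 257.21009929825976, 'cy': 192.06396006074445, 'rvec': array([ 2.22981791, -1.98674735,  0.20592589]), 'tvec': array([-0.06445668,  0.54147559,  1.41376376])} [ 0.25187375 -0.02974959  1.49390529]
{'clock': 0.1, 'joint_pos': array([-4.97265441e+01,  2.05879320e+01,  6.38275952e-01, -1.72575917e-02,
       -7.01356355e+01, -1.65065995e+01]), 'qvel': array([ 0.1446356 , -0.09547265,  0.08601363,  0.01080361,  0.0701182 ,
       -0.16902123]), 'tau': array([-8.44107090e-04, -5.84161949e+01,  2.93752295e+01,  7.01558232e+00,
        1.01333534e-02, -5.06027800e-05]), 'tool_pos': array([ 0.27182559, -0.61736485,  0.22570542]), 'orientation': array([-8.99136136e+01,  8.68031360e-03,  2.37609868e+01]), 'force': array([-0.11024478,  0.25270988,  0.23548431]), 'moment': array([-0.01312535,  0.021249  , -0.01012768]), 'opening': 0.08765788532629887}
```

View pics/top0b.png

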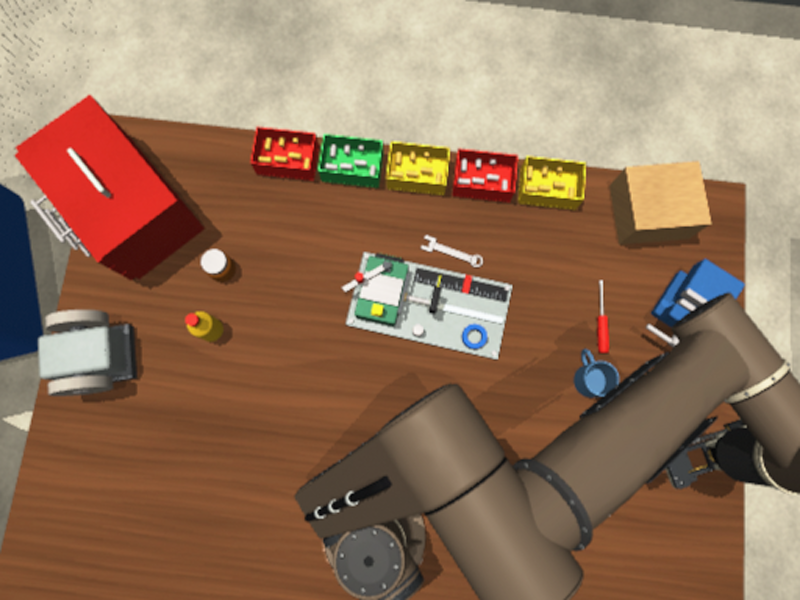

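View pics/scene0.png

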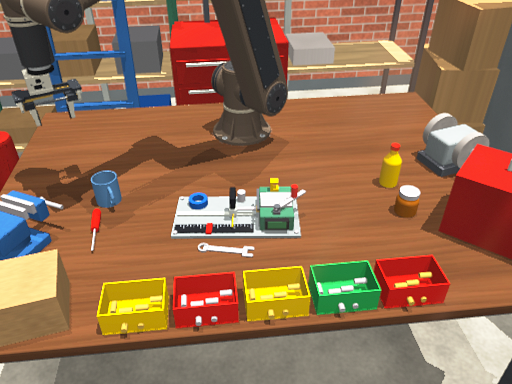

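Top view (800×600): the tester's plate is around (430,305), with the housing to the left (world +y), the latch knob at (360,278), the catch at (377,309), the grip at (436,297) and the red mark at (467,284). Next I'll enlarge crops.

Run:
```python
from h import *
b=cv2.imread("pics/top0.png")[155:235,215:335];a=cv2.imread("pics/scene0.png")[175:245,165:315]
cv2.imwrite("pics/c1.png",np.vstack([cv2.resize(b,(600,400),interpolation=cv2.INTER_CUBIC)]))
cv2.imwrite("pics/c2.png",cv2.resize(a,(750,350),interpolation=cv2.INTER_CUBIC))
```

```text
(no output)
```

View pics/c1.png

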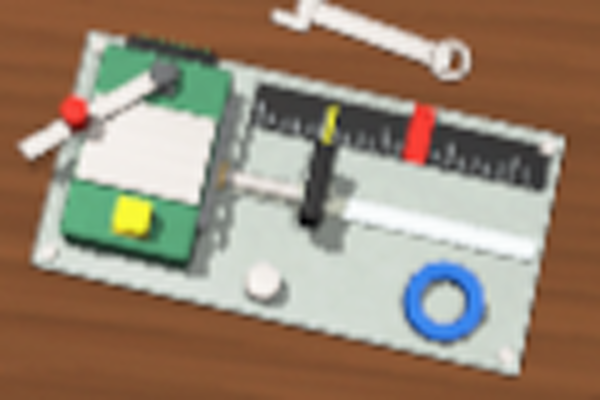

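View pics/c2.png

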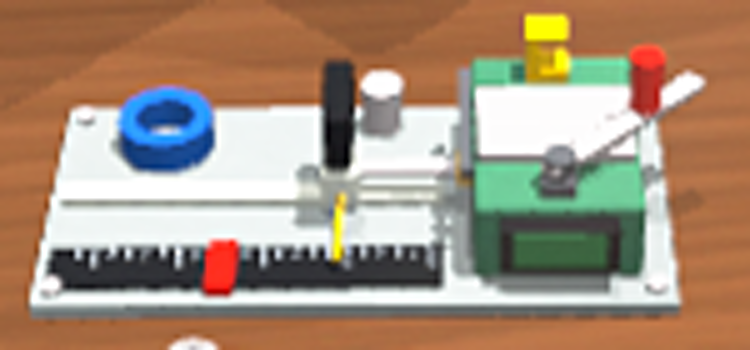

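```bash
cat > meas.py <<'E'
from h import *
from scipy.optimize import least_squares
c1=lambda x,y:(215+x/5,155+y/5); c2=lambda x,y:(165+x/5,175+y/5)
L=[("top",c1(95,32),(190,-95,12)),("top",c1(565,137),(-190,-95,12)),("top",c1(520,376),(-190,95,12)),("top",c1(32,265),(190,95,12)),
("top",c1(132,215),(120,56,101)),("scene",c2(72,107),(-190,95,12)),("scene",c2(28,305),(-190,-95,12)),("scene",c2(680,303),(190,-95,12))]
def T(p,X):
    c,s=np.cos(p[2]),np.sin(p[2]);X=np.array(X)/1000.;return np.array([p[0]+c*X[0]-s*X[1],p[1]+s*X[0]+c*X[1],X[2]])
def f(p): return np.concatenate([proj(n,T(p,X))[0]-uv for n,uv,X in L])
r=least_squares(f,[.6,-.1,1.4]);p=r.x;print(p,np.degrees(p[2]),r.fun.reshape(-1,2).round(1).tolist())
def inv(p,W):
    c,s=np.cos(p[2]),np.sin(p[2]);d=W[:2]-p[:2];return np.array([c*d[0]+s*d[1],-s*d[0]+c*d[1],W[2]])*1000
for nm,n,uv,z in [("pivot","top",c1(165,73),.09),("knobtop","top",c1(74,109),.124),("knobtop","scene",c2(647,53),.124),("armend","top",c1(28,150),.086),
 ("griptop","top",c1(326,180),.098),("pointer","top",c1(331,122),.03),("pointer","scene",c2(340,230),.03),("mark","top",c1(420,134),.02),("mark","scene",c2(220,267),.02),
 ("socket","top",c1(265,278),.047),("tape","top",c1(445,301),.036)]:
    W=ray(n,uv,z);print(nm,n,W.round(4),inv(p,W).round(1))
for k,X in dict(pivot=(120,-55,86),catch=(120,56,84),knobclosed=(120,17,105)).items():print(k,T(p,X).round(4))
E
python3 meas.py
```

```text
[ 0.55176331 -0.06930098  1.46048154] 83.67942804612365 [[-1.4, -0.6], [-0.0, -0.4], [-0.5, -0.5], [-0.5, -0.5], [-1.2, -0.6], [-1.4, -0.3], [-1.1, -0.8], [-0.9, -1.2]]
pivot top [0.6183 0.041  0.09  ] [116.9 -54.   90. ]
knobtop top [0.5754 0.1009 0.124 ] [171.8  -4.8 124. ]
knobtop scene [0.5789 0.1037 0.124 ] [174.9  -8.  124. ]
armend top [0.5498 0.1341 0.086 ] [201.9  24.4  86. ]
griptop top [ 0.5501 -0.0851  0.098 ] [-15.9  -0.1  98. ]
pointer top [ 0.6102 -0.0869  0.03  ] [-11.1 -60.   30. ]
pointer scene [ 0.6049 -0.0808  0.03  ] [ -5.6 -54.   30. ]
mark top [ 0.6111 -0.1564  0.02  ] [-80.  -68.6  20. ]
mark scene [ 0.6181 -0.1529  0.02  ] [-75.8 -75.1  20. ]
socket top [ 0.4816 -0.0496  0.047 ] [11.8 71.9 47. ]
tape top [ 0.4815 -0.1856  0.036 ] [-123.3   57.    36. ]
pivot [0.6196 0.0439 0.086 ]
catch [0.5093 0.0561 0.084 ]
knobclosed [0.5481 0.0518 0.105 ]
```

```bash
sed -i 's|^c1=.*|c1=lambda x,y:(214.6+x/5,154.6+y/5); c2=lambda x,y:(164.6+x/5,174.6+y/5)|' meas.py
cat >> meas.py <<'E'
print("tool wps")
for X in [(235,-12,227),(200,-8,97),(152,17,97),(-16,0,62)]:print(X,T(p,X).round(4))
E
python3 meas.py
```

```text
[ 0.55214011 -0.06897668  1.45879295] 83.58267910703537 [[-1.0, -0.4], [0.3, -0.0], [-0.2, -0.1], [-0.2, -0.3], [-0.9, -0.4], [-0.8, 0.1], [-0.6, -0.4], [-0.4, -0.7]]
pivot top [0.6196 0.0426 0.09  ] [118.4 -54.6  90. ]
knobtop top [0.5767 0.1025 0.124 ] [173.2  -5.2 124. ]
knobtop scene [0.5768 0.1029 0.124 ] [173.5  -5.3 124. ]
armend top [0.5511 0.1357 0.086 ] [203.3  23.9  86. ]
griptop top [ 0.5514 -0.0835  0.098 ] [-14.5  -0.9  98. ]
pointer top [ 0.6116 -0.0852  0.03  ] [ -9.5 -60.9  30. ]
pointer scene [ 0.6029 -0.0819  0.03  ] [ -7.1 -51.9  30. ]
mark top [ 0.6125 -0.1547  0.02  ] [-78.5 -69.5  20. ]
mark scene [ 0.6161 -0.154   0.02  ] [-77.3 -73.1  20. ]
socket top [ 0.4829 -0.048   0.047 ] [13.1 71.2 47. ]
tape top [ 0.4829 -0.184   0.036 ] [-122.   56.   36.]
pivot [0.6202 0.0441 0.086 ]
catch [0.5099 0.0565 0.084 ]
knobclosed [0.5487 0.0522 0.105 ]
tool wps
(235, -12, 227) [0.5903 0.1632 0.227 ]
(200, -8, 97) [0.5824 0.1289 0.097 ]
(152, 17, 97) [0.5522 0.084  0.097 ]
(-16, 0, 62) [ 0.5504 -0.0849  0.062 ]
```

Emit:
step_arm(rows=[[[-1,4,4.2,0,0,0,-3],[-1,4,4.2,0,0,0,-3],[-1,4,4.2,0,0,0,-3],[-1,4,4.2,0,0,0,-3],[-1,4,4.2,0,0,0,-3],[-1,4,4.2,0,0,0,-3],[-1,1.3,5.8,0,0,0,-3],[-1,1.3,5.8,0,0,0,-3],[-1,1.3,5.8,0,0,0,-3],[-1,1.3,5.8,0,0,0,-3],[-1,1.3,5.8,0,0,0,0],[-1,1.3,5.8,0,0,0,0]]])

```text
clock: 1.6
tool_pos: [0.5899, -0.0158, 0.2264]
orientation: [-90.0, 0.0, -6.2]
force: [0.7, 0.2, 0.4]
opening: 0.0002
```

Emit:
step_arm(rows=[[[-1,0,5.7,0,0,0,0],[-1,0,5.7,0,0,0,0],[-1,0,5.7,0,0,0,0],[-1,0,1.9,0,0,0,0],[-1,0,0,-5,0,0,0],[-1,0,0,0,0,0,0],[-1,0,0,0,0,0,0]]])

```text
clock: 2.48
tool_pos: [0.5907, 0.1718, 0.1778]
orientation: [-90.0, -0.0, -6.2]
force: [0.1, -1.1, 0.3]
opening: 0.0002
```

Emit:
step_arm(rows=[[[-1,-0.6,0,-4,0,0,0],[-1,-0.6,0,-4,0,0,0],[-1,0,-1,0,0,0,0],[-1,0,-1,0,0,0,0],[-1,0,0,0,0,0,0]]])

```text
clock: 3.1
tool_pos: [0.5795, 0.1518, 0.099]
orientation: [-89.9, -0.2, -6.3]
force: [0.7, 0.2, -0.1]
opening: 0.0005
```

Run:
```python
from h import *
a=ctrl.snapshot("scene")[150:250,180:320];b=ctrl.snapshot("top")[150:240,190:316]
cv2.imwrite("pics/d.png",np.hstack([cv2.resize(a,(420,300)),cv2.resize(b,(378,300)) if 0 else cv2.resize(b,(378,270))[:270] if 0 else cv2.copyMakeBorder(cv2.resize(b,(378,270)),0,30,0,0,0)]))
```

```text
(no output)
```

View pics/d.png

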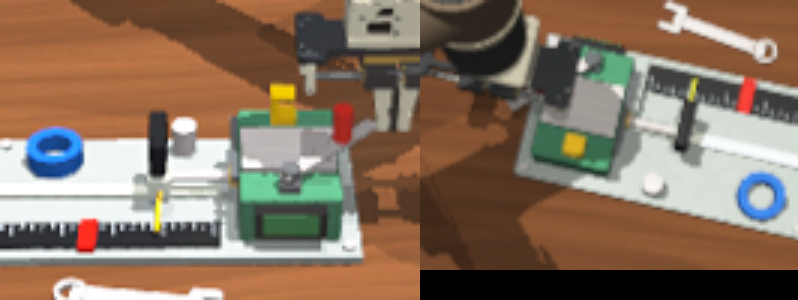

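Emit:
step_arm(rows=[[[-1,-0.2,-0.9,0,0,0,0],[-1,-0.2,-0.9,0,0,0,0],[-1,-0.5,-0.8,0,0,0,0],[-1,-0.5,-0.8,0,0,0,0],[-1,-0.4,-0.8,0,0,0,0],[-1,-0.4,-0.8,0,0,0,0],[-1,-0.3,-0.7,0,0,0,0]]])

```text
clock: 4.08
tool_pos: [0.5522, 0.0951, 0.0965]
orientation: [-90.0, 0.0, -6.2]
force: [-3.2, 3.5, 0.2]
opening: 0.0005
```

Emit:
step_arm(rows=[[[-1,-0.1,-0.6,0,0,0,0],[-1,0,-0.4,0,0,0,0],[-1,0,0,0,0,0,0]]])

```text
clock: 4.45
tool_pos: [0.5523, 0.0847, 0.0966]
orientation: [-90.0, -0.0, -6.3]
force: [-0.8, -0.1, 0.5]
opening: 0.0005
```

Emit:
step_arm(rows=[[[-1,0,-0.3,0,0,0,0],[-1,0,0,0,0,0,0]]])

```text
clock: 4.7
tool_pos: [0.5521, 0.0821, 0.0965]
orientation: [-90.0, -0.0, -6.2]
force: [0.4, 1.0, 0.5]
opening: 0.0001
```

Emit:
step_arm(rows=[[[-1,0,-0.3,0,0,0,0],[-1,0,0,0,0,0,0]]])

```text
clock: 4.95
tool_pos: [0.5522, 0.0803, 0.0966]
orientation: [-89.9, -0.0, -6.2]
force: [-1.5, 7.1, 1.1]
opening: 0.0
```

Run:
```python
from h import *
a=ctrl.snapshot("scene")[150:230,220:320];b=ctrl.snapshot("top")[150:230,200:300]
cv2.imwrite("pics/e.png",np.hstack([cv2.resize(x,(400,320),interpolation=cv2.INTER_CUBIC) for x in(a,b)]))
```

```text
(no output)
```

View pics/e.png

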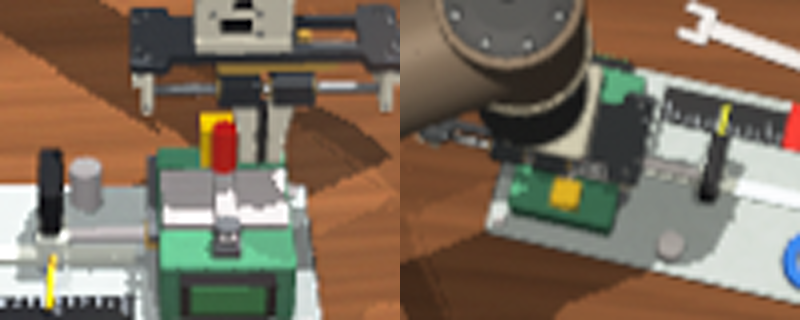

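The knob now lines up between the pin and the catch, and the force is rising, so the arm is at the stop. I'll press slightly more, back off and lift.

Emit:
step_arm(rows=[[[-1,0,-0.2,0,0,0,0],[-1,0,0,0,0,0,0]]])

```text
clock: 5.3
tool_pos: [0.5522, 0.0799, 0.0966]
orientation: [-89.8, -0.1, -6.2]
force: [-5.0, 15.7, 1.4]
opening: 0.0005
```

Emit:
step_arm(rows=[[[-1,0,1.2,0,0,0,0],[-1,0,1.2,0,0,0,0],[-1,0,0,5,0,0,0],[-1,0,0,5,0,0,0],[1,0,-5.5,0,0,0,0],[1,0,-5.5,0,0,0,0],[1,0,-5.5,0,0,0,0],[1,0,-2.5,0,0,0,0],[1,0,0,0,0,0,0]]])

```text
clock: 6.42
tool_pos: [0.5518, -0.0904, 0.1964]
orientation: [-90.0, 0.0, -6.4]
force: [0.1, -1.1, -1.0]
opening: 0.045
```

Run:
```python
from h import *
a=ctrl.snapshot("scene")[140:240,200:325];b=ctrl.snapshot("top")[150:250,200:325]
cv2.imwrite("pics/f.png",np.hstack([cv2.resize(x,(400,320),interpolation=cv2.INTER_CUBIC) for x in(a,b)]))
```

```text
(no output)
```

View pics/f.png

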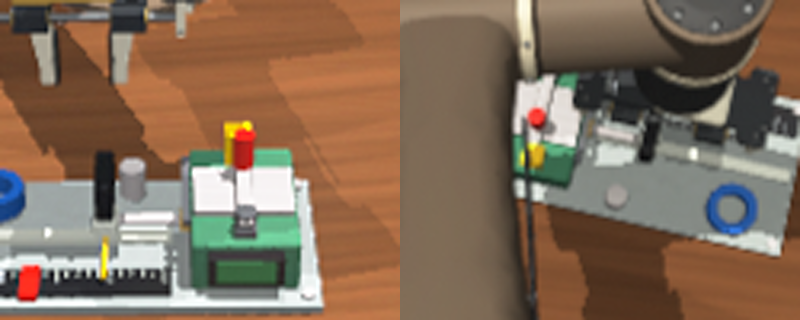

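The latch arm is in the catch, with the knob aligned between pin and catch. Next I'll lower the open gripper over the grip.

Emit:
step_arm(rows=[[[1,0,0.5,0,0,0,0],[1,0,0,0,0,0,0],[1,0,0,-4,0,0,0],[1,0,0,-4,0,0,0],[1,0,0,-3,0,0,0],[1,0,0,-2.3,0,0,0],[1,0,0,0,0,0,0]]])

```text
clock: 7.4
tool_pos: [0.5508, -0.0833, 0.062]
orientation: [-90.1, 0.2, -6.2]
force: [-0.0, 0.2, -0.3]
opening: 0.088
```

Emit:
step_arm(rows=[[[-1,0,0,0,0,0,0],[-1,0,0,0,0,0,0],[-1,0,0,0,0,0,0],[-1,0,0,0,0,0,0],[-1,0,0,0,0,0,0],[-1,0,0,0,0,0,0]]])

```text
clock: 8.15
tool_pos: [0.552, -0.0838, 0.0636]
orientation: [-90.0, 0.0, -6.2]
force: [-0.5, 0.4, -0.3]
opening: 0.0332
```

Emit:
step_arm(rows=[[[-1,0,0,0,0,0,0],[-1,0,0,0,0,0,0],[-1,0,0,0,0,0,0],[-1,0,0,0,0,0,0]]])

```text
clock: 8.65
tool_pos: [0.552, -0.0832, 0.0635]
orientation: [-90.0, -0.0, -6.2]
force: [-0.8, 5.4, 0.9]
opening: 0.0182
```

Emit:
step_arm(rows=[[[-1,-0.08,-0.7,0,0,0,0],[-1,-0.08,-0.7,0,0,0,0],[-1,-0.08,-0.7,0,0,0,0],[-1,-0.08,-0.7,0,0,0,0],[-1,-0.08,-0.7,0,0,0,0],[-1,-0.08,-0.7,0,0,0,0],[-1,-0.08,-0.7,0,0,0,0],[-1,-0.08,-0.7,0,0,0,0],[-1,-0.08,-0.7,0,0,0,0],[-1,0,0,0,0,0,0],[-1,0,0,0,0,0,0]]])

```text
clock: 10.02
tool_pos: [0.5451, -0.1458, 0.0636]
orientation: [-89.9, -0.0, -6.2]
force: [-1.2, 7.0, 1.6]
opening: 0.018
```

Run:
```python
from h import *
a=ctrl.snapshot("scene");b=ctrl.snapshot("top");cv2.imwrite("pics/g_s.png",a)
cv2.imwrite("pics/g.png",np.vstack([cv2.resize(a[185:235,165:315],(750,250),interpolation=cv2.INTER_CUBIC),cv2.resize(b[155:225,205:355],(750,350),interpolation=cv2.INTER_CUBIC)]))
o=ctrl.get_obs();print(o['tool_pos'],o['force'],o['opening'])
```

```text
[ 0.54507187 -0.1457122   0.0635566 ] [-0.68694987  9.26637132  1.61339594] 0.017615990023313644
```

View pics/g.png

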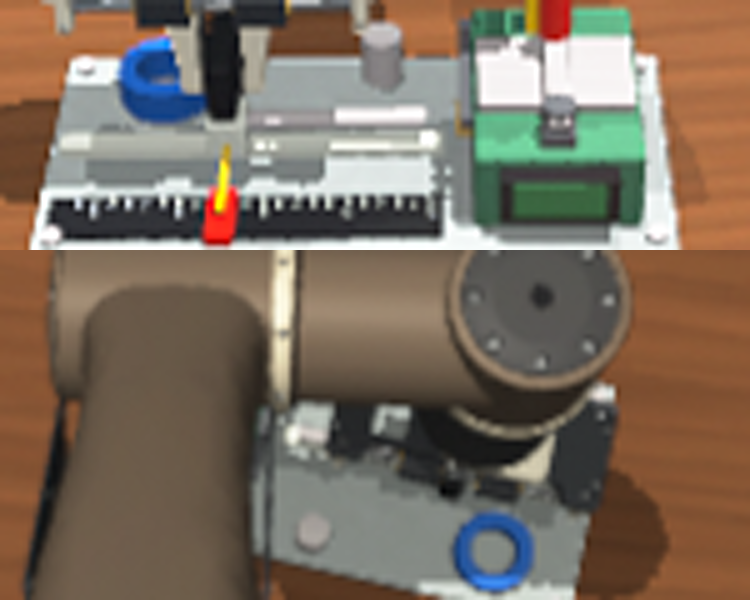

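```bash
cat > m2.py <<'E'
from meas import *
print("----")
c3=lambda x,y:(164.6+x/5,184.6+y/5)
for z in(.018,.025,.035):
  for nm,a in dict(ptr_tip=(220,208),ptr_mid=(223,185),ptr_base=(227,150),mark_mid=(220,215),mark_far=(221,190),mark_near=(219,240),).items():
    print(z,nm,inv(p,ray("scene",c3(*a),z)).round(1))
print("grip",inv(p,ctrl.get_obs()['tool_pos']))
im=cv2.imread("pics/g_s.png")
h=cv2.cvtColor(im,cv2.COLOR_BGR2HSV)[220:235,195:225].astype(int)
for v in range(215,235):
  h=cv2.cvtColor(im[v:v+1,195:225],cv2.COLOR_BGR2HSV)[0].astype(int)
  R=[195+i for i in range(30) if (h[i][0]<10 or h[i][0]>172) and h[i][1]>150 and h[i][2]>80];Y=[195+i for i in range(30) if 18<h[i][0]<35 and h[i][1]>120 and h[i][2]>90]
  print(v,R[:1]+R[-1:],Y)
E
python3 m2.py | sed -n '/----/,$p'
```

```text
----
0.018 ptr_tip [-78.3 -62.7  18. ]
0.018 ptr_mid [-78.1 -41.5  18. ]
0.018 ptr_base [-78.2  -8.4  18. ]
0.018 mark_mid [-77.8 -69.   18. ]
0.018 mark_far [-79.  -46.2  18. ]
0.018 mark_near [-76.6 -91.2  18. ]
0.025 ptr_tip [-77.2 -70.8  25. ]
0.025 ptr_mid [-77.  -49.9  25. ]
0.025 ptr_base [-77.1 -17.   25. ]
0.025 mark_mid [-76.7 -77.1  25. ]
0.025 mark_far [-77.9 -54.5  25. ]
0.025 mark_near [-75.6 -99.1  25. ]
0.035 ptr_tip [-75.6 -82.5  35. ]
0.035 ptr_mid [-75.5 -61.8  35. ]
0.035 ptr_base [-75.5 -29.2  35. ]
0.035 mark_mid [-75.1 -88.7  35. ]
0.035 mark_far [-76.3 -66.3  35. ]
0.035 mark_near [ -74.  -110.5   35. ]
grip [-77.0447203   -1.55272711  63.55659616]
215 [] [210]
216 [] [209, 210]
217 [] [209, 210]
218 [] [209, 210]
219 [] [209, 210]
220 [] [209, 210]
221 [] [209, 210]
222 [] [209]
223 [207, 211] [208, 209]
224 [207, 212] [208, 209]
225 [206, 212] [208, 209]
226 [206, 212] [208, 209]
227 [206, 212] [208]
228 [206, 212] []
229 [206, 211] []
230 [206, 211] []
231 [205, 211] []
232 [205, 211] []
233 [206, 210] []
234 [] []
```

The pointer (-76 to -78 mm) and the mark (-78 mm) agree within about 2 mm. I'll do a short hold to check it stays steady, then hand in.

Emit:
step_arm(rows=[[[-1,0,0,0,0,0,0],[-1,0,0,0,0,0,0],[-1,0,0,0,0,0,0],[-1,0,0,0,0,0,0],[-1,0,0,0,0,0,0],[-1,0,0,0,0,0,0]]])

```text
clock: 10.88
tool_pos: [0.545, -0.1456, 0.0636]
orientation: [-89.9, -0.0, -6.2]
force: [0.1, 8.6, 2.1]
opening: 0.0178
```

Run:
```python
from h import *
a=ctrl.snapshot("scene");g=cv2.imread("pics/g_s.png");print(np.abs(a.astype(int)-g)[180:240,165:315].max())
print(ctrl.get_obs()['tool_pos'],ctrl.get_obs()['opening']);print(ctrl.close_job())
```

```text
61
[ 0.54504364 -0.14565717  0.06356485] 0.017971230327187303
the job is handed in; nothing more can be done
None
```

I closed the guard latch first, then gripped the slide and pulled it out about 63 mm until the pointer stood over the red mark. I handed the job in at about 11 s, still gripping it.

- **Latch:** I pushed the knob with the shut fingers until it pressed on its stop at about 16 N. The pictures after that, and again after the pull, showed the knob in line between the pin and the catch.
- **Pointer:** it measured -76 to -78 mm in the tester's frame, depending on the height assumed. The mark measured about -78 mm, so the gap is about 2 mm against the 8 mm allowed. The gripper's own position, -77 mm, agrees. Only the scene camera showed the pointer, because the arm hid it from the top camera.
- **Hold:** over the last 0.75 s the tool stayed within about 0.2 mm, the grip opening stayed at 18 mm and the pull force was about 9 N. I also compared the last two pictures pixel by pixel. That gave a largest difference of 61 grey levels, and I did not check whether it was noise or something moving.
- **Other things on the bench:** the tape ring had not moved in the top view. I saw no contact with the rest but did not measure each one.

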